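# Clear the brush from the touch mixer and hold the lacquer flask down in its sprung cradle

## Robot

A 6-joint arm with a two-finger parallel gripper is mounted at the origin on the work surface. World frame = base frame: x ahead of the robot, y to its left, z up, the work surface at z = 0. Lengths are in m, angles in rad, forces in N, time in s.
With the tool pointing down it reaches from about 0.35 to 0.85 m from the base axis. Payload 8.1 kg.
Tool frame: the origin (TCP) lies at the very end of the fingers, on their centre line; the grasp point (between the pads) lies 19 mm behind it; z points along the fingers, y is the line along which they close (so a half turn about z gives the same grasp; the last joint's range is limited). The gripper opens to 93 mm and grips with 3 to 60 N. Pads are 15 mm wide; open, the fingers measure 128 mm over their backs; the gripper's body (75 mm by 188 mm) begins 65 mm behind the grasp point.
Start: joints at [-1.323, 0.13, 1.488, -0, 1.523, -0.085], TCP at [0.196, -0.567, 0.198] pointing down, gripper open.
Joint ranges: [-2.96, 2.96], [-0.89, 2.26], [0.02, 2.5], [-1.34, 4.48], [0, 2.73], [-2.66, 2.66]. Speed limits (rad/s): [2.39, 2.39, 2.79, 3.14, 3.14, 3.14].

## Interface

Orientations are given as a rotation vector (axis times angle).
In Python, from plant import monitor, eyes, ticket gives the robot as it stands.
- The arm moves only by the tool arm_command, never from a script. Its argument "deltas" is a list that holds one entry, the list of rows, each a list of 6 numbers: the shift along the world's x, y, z in cm, then the turn, a rotation vector about the world's x, y, z in degrees. In form: [[[tx, ty, tz, rx, ry, rz], ...]]. A call has 1 to 12 rows; each row shifts and turns the commanded pose from where the row before left it; what a row does not reach is not made up. A row lasts 1/12 s, in which the tool goes at most 41.7 mm and 7.16 degrees, less where a joint would pass 70% of its speed; a pose out of reach is approached as far as the arm can. A call is refused whole if a number of a shift passes 4.17 or a number of a turn 7.16, either way. A call with a gripper value outside its range is refused whole. "gripper" is the opening, from -1 (shut) to 1 (fully open), set as the call begins (left out, the last holds). The fingers move at their own pace and stop on an object; "squeeze" is the grip in N (left out, the last holds). Time passes only in rows, so rows that do not move let the fingers close. It gives the time, the measured TCP pose, the force, the opening and the grip force at its end, in the units of the state.
- monitor.read_state(): the state, without advancing time (a new reading comes with each control period).
- eyes.read_camera(name): name is "side" or "top"; returns the picture (400x640x3 uint8, blue, green, red); there is no depth.
- eyes.camera_model(name): a dict with "fx", "fy", "cx", "cy" (pixels), "k1" (the pictures are not rectified: a ray, as slopes to the right and down, at radius r is drawn at 1 + k1 r^2 times it, then the intrinsics apply), "rvec" (rotation vector, rad) and "tvec" (3), from world to camera coordinates, as OpenCV has them. Camera axes: x right, y down, z forward; pixel columns grow to the right and rows downward; lengths in m; the calibration is good to about 2 mm. A picture is of the moment at which its call begins. camera_model takes no time and is no camera call.
- ticket.close_job(): hands the job in; it is judged then, once.
The state is a dict: "t": time; "q": joint angles; "dq": joint speeds; "joint_torque": joint torques, N m; "tool_pos": TCP position; "orientation": TCP orientation; "force": force on the tool from outside, world axes, zero at the start; "wrist_torque": the same for the moment, N m; "opening": finger opening in m; "gripper_force": force on a finger pad.
Only numpy, scipy, OpenCV 4.12 (cv2) and the standard library are available. Lean on these libraries where they do the work, as an engineer would, in place of code of your own. Each camera call takes 0.05 s, during which the arm holds its last target. There are 200 camera calls.

## Task

The lacquer brush was left lying across the sprung ring of the touch mixer: lay it flat in the empty compartment of the tool tray, along the compartment, and let go of it. Then seat the round-bodied flask upright in the ring and press it down until the ring has sunk practically to its stop, so that the mixer runs, and finish while still holding the flask pressed down. Leave the spatula, the tin and the jar where they are and do not tip the flask over.

Things in the scene. Friction and masses are not known exactly. Their poses are not given: they have to be found in the camera images.
- mixer: touch mixer fixed to the bench: a grey box 130 x 130 mm whose flat top is 42 mm above the bench, with a dark round plate 100 mm across on top of it (45 mm high). Above it stands a steel ring on a coil spring and three pins. Origin: centre of the underside, on the ring's vertical axis; z up.
- cradle (a joint): how far the mixer's sprung ring is pushed down, m: 0 when up, 0.014 at its stop. It moves straight down against a spring: about 5 N before it moves at all, 10 N at 0.010, 12 N at the stop; it springs back when released. The mixer runs from 0.010 on. The flask's own weight does not move it.
- cradle_seat (a point): centre of the ring's upper rim, moving with the ring; 85 mm above the bench when the ring is up. The ring is 76 mm across outside, 60 mm inside, 10 mm high and open in the middle; the plate below is 40 mm under the rim when the ring is up.
- tray: shallow plywood tool tray fixed to the bench, 190 mm along its x, 152 mm along its y, walls 4 mm thick and 14 mm high overall, floor 4 mm thick. A divider along x, slightly lower than the walls, makes two compartments 182 x 72 mm side by side; the +y one holds a spatula, the -y one is empty. Origin: centre of the underside.
- tray_slot (a point): centre of the floor of the empty compartment, 4 mm above the bench; axes as the tray's: the compartment runs along x. The walls stand 10 mm above this floor.
- brush: lacquer brush, 160 mm long, 30 g, square wooden handle 14 x 14 mm from x = -80 to +30 mm, brass ferrule 16 mm wide to +50, black head 18 mm wide to +80. Origin: middle of its length on the underside, x along it towards the head, z up; the balance point is 5 mm towards the head. At the start it lies across the ring, its middle about over the ring's centre, underside level with the ring's rim.
- brush_mid (a point): middle of the brush's length, in the middle of its thickness (7 mm above its underside)
- flask: stoppered round flask of amber glass, about 0.22 kg, 125 mm high: a ball 76 mm across with a small flat foot (36 mm), ball centre 33.5 mm above the foot; straight neck 26 mm across from 69 to 110 mm, black stopper 32 mm across from 110 to 125 mm. Origin: centre of the foot; z up along the neck. It stands on the bench. Seated in the ring its foot is 10 mm below the ring's rim.
- spatula: spatula 120 mm long with a dark wooden handle, lying in the tray's other compartment; leave it. Origin: underside, near its middle.
- tin: round flat aluminium tin, 67 mm across, 24 mm high; leave it. Origin: centre of the underside.
- jar: small straight glass jar with white cap, 52 mm across, 62 mm high; leave it. Origin: centre of the underside.
Things that resemble listed ones, but are neither listed nor needed, are in the scene too. Of the things that look like the mixer, the middle-sized one is meant.

How it is judged:
On the way, in this order (a step that is already met when the one before it is completed fails the run):
1. the brush lies flat along the empty tray compartment, released (x of brush_mid in the frame of tray_slot between -0.015 and 0.015 m and y of brush_mid in the frame of tray_slot between -0.033 and 0.033 m and z of brush_mid in the frame of tray_slot between 0.003 and 0.012 m and angle between the x axis of brush and the x axis of tray, either way round below 0.25 rad and contact force between the fingers and brush below 0.2 N and linear speed of brush below 0.02 m/s), for 0.2 s.
2. the flask, seated upright in the ring, is held pressed down far enough for the mixer to run (value of joint cradle above 0.01 m and horizontal distance between flask and cradle_seat below 0.006 m and z of flask in the frame of cradle_seat between -0.015 and -0.006 m and angle between flask's own z axis and vertical below 0.14 rad and contact force between flask and mixer above 5 N and contact force between any of the fingers, the arm and flask above 3 N and contact force between the fingers and mixer below 1 N and linear speed of flask below 0.03 m/s), for 0.3 s.
At the end, for the whole second after the job is handed in: Brush released on the empty compartment's floor, within 15 mm along, 33 mm across, 0.25 rad of its direction; flask in the ring (6 mm off axis, foot 6-15 mm below rim, 0.14 rad of upright), still, robot pushing it over 3 N, ring down over 10 of 14 mm; fingers not pushing on the mixer (all of step 1 and all of step 2); the arm keeps its last pose, push and grip.
It fails at once if a bystander was moved more than 30 mm (distance of any of spatula, tin, jar from where it was at the start of the episode above 0.03 m).
It fails at once if the flask was tipped over (angle between flask's own z axis and vertical above 0.6 rad).
It also fails if it takes over 61 s, if anything falls off the work surface, if the arm or the gripper's body presses on something with over 40 N, if the wrist force passes 120 N, or if a joint passes its speed limit or range.

## Working session

There is one attempt and no reset: what is moved stays moved. The work goes in short steps, Python scripts to look and compute and a tool call to move; the robot and the scene stay as the last step left them, time stands still between calls to the robot, and variables do not carry over. Pictures are saved under pics/ and viewed, at most 10 in all, crops included, and the job is handed in when it is done.

Besides the shell and the picture viewer there is one more tool, called after "Emit:" by a JSON object that holds its "name" and its "arguments". arm_command: Moves the arm, as the interface text tells. Its arguments: {"type":"object","properties":{"deltas":{"type":"array"},"gripper":{"type":"number"},"squeeze":{"type":"number"}},"required":["deltas"]}

```bash
mkdir -p pics; ls; python3 - <<'E'
from plant import monitor, eyes
import cv2
s=monitor.read_state();print({k:s[k] for k in('t','tool_pos','orientation','force','opening')})
for n in('side','top'):
    cv2.imwrite(f'pics/{n}0.png',eyes.read_camera(n));print(n,eyes.camera_model(n))
E
```

```text
pics
{'t': 0.0, 'tool_pos': array([ 0.19589767, -0.56648268,  0.19731183]), 'orientation': array([-3.09641233e+00, -5.20087140e-01,  2.16080867e-04]), 'force': array([ 0.02598734, -0.26218721,  0.24184416]), 'opening': 0.09325527742962794}
side {'fx': 481.7128861288019, 'fy': 481.7128861288019, 'cx': 322.0145708755183, 'cy': 200.80941867870982, 'k1': -0.009071161790996842, 'rvec': array([ 0.45090012, -2.55093187,  1.49040483]), 'tvec': array([0.4199513 , 0.17430139, 0.97182277])}
top {'fx': 470.8654017846326, 'fy': 470.8654017846326, 'cx': 325.89634196021876, 'cy': 198.99058293861788, 'k1': -0.12383548931085855, 'rvec': array([ 2.13592913, -2.1720775 ,  0.11580124]), 'tvec': array([1.07467296e-03, 4.66387302e-01, 1.10169058e+00])}
```

View pics/top0.png

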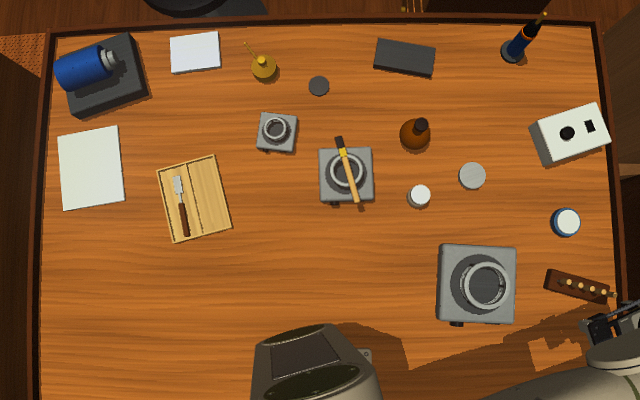

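View pics/side0.png

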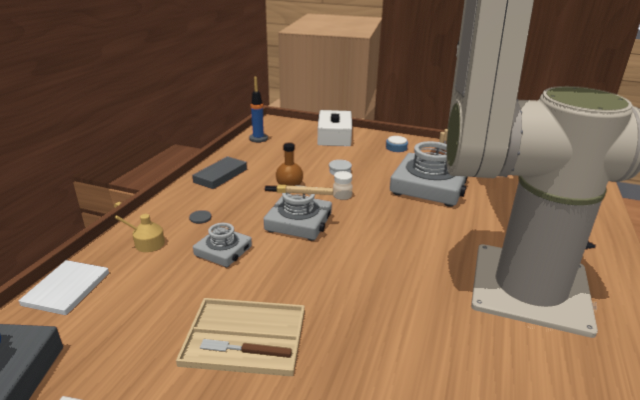

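The top picture shows the middle-sized mixer at about (347,173), with the brush running from its head at (339,140) to its tail at (356,202). The flask's stopper is at (421,125), the jar at (419,196) and the tin at (472,176). The tray's corners are near (157,168), (215,155), (232,229) and (175,243), with the right compartment empty. The side picture shows the same layout: flask stopper at (289,147), ring at (298,200).

```bash
cat > h.py <<'E'
import numpy as np, cv2
from plant import monitor, eyes
def cam(n):
    m=eyes.camera_model(n); R=cv2.Rodrigues(m['rvec'])[0]; return m,R,-R.T@m['tvec']
def ray(n,uv):
    m,R,C=cam(n); K=np.array([[m['fx'],0,m['cx']],[0,m['fy'],m['cy']],[0,0,1]])
    p=cv2.undistortPoints(np.array([[uv]],float),K,np.array([m['k1'],0,0,0,0]))[0,0]
    return C,R.T@np.array([p[0],p[1],1])
def plane(n,uv,z):
    C,d=ray(n,uv); return (C+d*(z-C[2])/d[2])
def tri(a,b):
    (C,d),(E,e)=ray('top',a),ray('side',b)
    s=np.linalg.lstsq(np.c_[d,-e],E-C,rcond=None)[0]; p,q=C+s[0]*d,E+s[1]*e
    return (p+q)/2,np.linalg.norm(p-q)
def proj(n,P):
    m,R,C=cam(n); K=np.array([[m['fx'],0,m['cx']],[0,m['fy'],m['cy']],[0,0,1]])
    return cv2.projectPoints(np.array(P,float).reshape(-1,3),m['rvec'],m['tvec'],K,np.array([m['k1'],0,0,0,0]))[0].reshape(-1,2)
E
python3 - <<'E'
from h import *
np.set_printoptions(precision=4,suppress=True)
t=cv2.imread('pics/top0.png');s=cv2.imread('pics/side0.png')
def r(im,x,y,w,h,k):return cv2.resize(im[y:y+h,x:x+w],None,fx=k,fy=k,interpolation=cv2.INTER_CUBIC)
# montage: top mixer+flask (310..440,105..215)x... ; side ; tray
A=r(t,310,110,133,100,3);B=r(s,250,135,133,100,3);C=r(t,150,145,100,100,3);D=r(s,175,290,140,90,2.85)
im=np.zeros((600,800,3),np.uint8);im[:300,:399]=A;im[:300,400:799]=B;im[300:600,:300]=C;im[300:300+D.shape[0],400:400+D.shape[1]]=D
cv2.imwrite('pics/m.png',im)
cs=[(157,168),(215,155),(232,229),(175,243)]
P=np.array([plane('top',c,.014) for c in cs]);print(P, [np.linalg.norm(P[i]-P[i-1]) for i in range(4)])
print('stopper',tri((421,125),(289,147)))
h=plane('top',(339,140),.092);tl=plane('top',(356,202),.092);print('brush',h,tl,np.linalg.norm(h-tl))
for n,c,z in(('jar',(419,195),.062),('tin',(472,175),.024),('mix',(347,173),.045)):print(n,plane('top',c,z))
E
```

```text
[[0.5535 0.4149 0.014 ]
 [0.5829 0.2671 0.014 ]
 [0.3986 0.2227 0.014 ]
 [0.3661 0.3642 0.014 ]] [np.float64(0.19418420020189664), np.float64(0.15062488185458683), np.float64(0.1895919417118696), np.float64(0.14522399219529097)]
stopper (array([ 0.6203, -0.226 ,  0.1162]), np.float64(0.0008479338654681523))
brush [ 0.5948 -0.0398  0.092 ] [ 0.4506 -0.0754  0.092 ] 0.14848466529613213
jar [ 0.4678 -0.2245  0.062 ]
tin [ 0.5196 -0.3645  0.024 ]
mix [ 0.5256 -0.0581  0.045 ]
```

View pics/m.png

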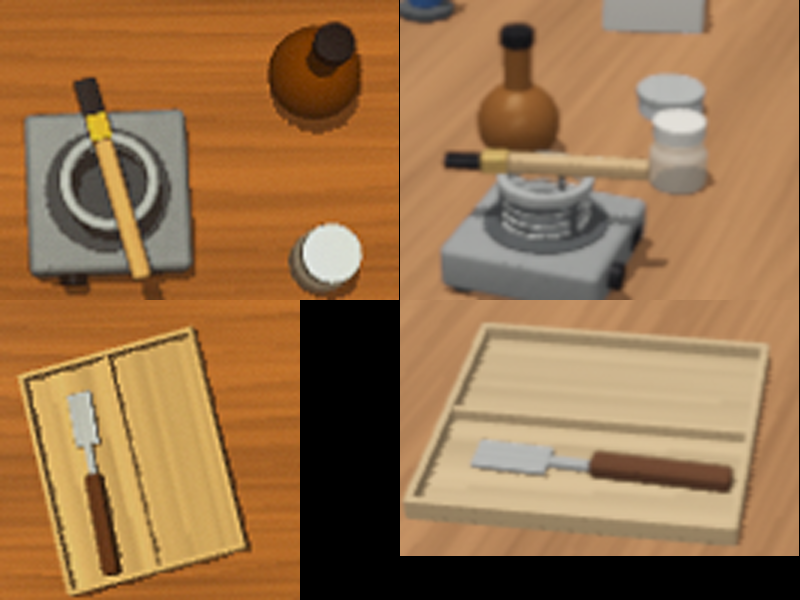

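The montage shows the brush from head end (338.7,136.7) to tail (356.3,201.7), the ring centred near (346.5,170), and the mixer box corners. The flask ball is at about (415,133.7) and its stopper top at (421.3,124.7). The tray corners are refined to (156.3,170.7), (213.7,154.3), (232.3,227.7) and (174.7,243).

```bash
python3 - <<'E'
from h import *
np.set_printoptions(precision=4,suppress=True)
f=lambda l,o:[(x/3+o[0]-.33,y/3+o[1]-.33) for x,y in l]
P=np.array([plane('top',c,.014) for c in f([(19,77),(191,28),(247,248),(74,294)],(150,145))])
print('tray',P[:,:2].ravel(),[np.linalg.norm(P[i]-P[i-1]) for i in range(4)])
c=P.mean(0);ux=(P[0]+P[1]-P[2]-P[3]);ux/=np.linalg.norm(ux);uy=np.array([-ux[1],ux[0],0])
print('c',c,'yaw',np.degrees(np.arctan2(ux[1],ux[0])),'slot',c-uy*.038)
h,tl=[plane('top',q,.094) for q in f([(86,80),(139,275)],(310,110))]
print('brush',h,tl,(h+tl)/2,np.linalg.norm(h-tl),np.degrees(np.arctan2(*(h-tl)[[1,0]])))
M=np.array([plane('top',q,.042) for q in f([(25,115),(183,111),(191,270),(33,274)],(310,110))])
print('mixer',M.mean(0),[np.linalg.norm(M[i]-M[i-1]) for i in range(4)],np.degrees(np.arctan2(*(M[0]+M[1]-M[2]-M[3])[[1,0]])))
t=cv2.imread('pics/top0.png')
hsv=cv2.cvtColor(t,cv2.COLOR_BGR2HSV)
m=((hsv[...,1]<60)&(hsv[...,2]>125)).astype(np.uint8);sub=np.zeros_like(m);sub[148:192,325:370]=m[148:192,325:370]
pts=np.argwhere(sub)[:,::-1].astype(np.float32)
hull=cv2.convexHull(pts);print('ringmask',len(pts),cv2.fitEllipse(hull),plane('top',cv2.fitEllipse(hull)[0],.085))
print('ring side',plane('side',(400-400+0+ (545-400)/3+250-.33,178/3+135),.085))
print('stoppertop',plane('top',f([(334,42)],(310,110))[0],.125),'ball',plane('top',f([(314,73)],(310,110))[0],.0335))
print(tri(f([(334,44)],(310,110))[0],(289,146)))
# stopper/ball from side
print('side ball',plane('side',(118/3+249.7,116/3+134.7),.0335),'stop top',plane('side',(117/3+249.7,32/3+134.7),.125))
E
```

```text
tray [0.5477 0.4173 0.5855 0.2714 0.4026 0.2227 0.3669 0.3659] [np.float64(0.18791231279565082), np.float64(0.150712168946054), np.float64(0.18926561410767312), np.float64(0.14760448449061989)]
c [0.4757 0.3193 0.014 ] yaw 15.370079241455281 slot [0.4858 0.2827 0.014 ]
brush [ 0.6029 -0.0384  0.094 ] [ 0.4519 -0.0753  0.094 ] [ 0.5274 -0.0569  0.094 ] 0.1554960485275646 13.727126075644602
mixer [ 0.5247 -0.055   0.042 ] [np.float64(0.12843799980463796), np.float64(0.12666702187703793), np.float64(0.1284047898383936), np.float64(0.12476888575348702)] 1.6058353841752226
ringmask 805 ((348.73126220703125, 169.73033142089844), (45.583946228027344, 122.07286834716797), 89.24343872070312) [ 0.5262 -0.0609  0.085 ]
ring side [ 0.5223 -0.0464  0.085 ]
stoppertop [ 0.6214 -0.2243  0.125 ] ball [ 0.6214 -0.225   0.0335]
(array([ 0.6206, -0.2256,  0.1193]), np.float64(0.0017322408636654917))
side ball [ 0.6248 -0.2348  0.0335] stop top [ 0.6167 -0.2167  0.125 ]
```

Emit:
{"name": "arm_command", "arguments": {"deltas": [[[1.84,2.83,0,0,0,-0.5],[1.84,2.83,0,0,0,-0.5],[1.84,2.83,0,0,0,-0.5],[1.84,2.83,0,0,0,-0.5],[1.84,2.83,0,0,0,-0.5],[1.84,2.83,0,0,0,-0.5],[1.84,2.83,0,0,0,-0.5],[1.84,2.83,0,0,0,-0.5],[1.84,2.83,0,0,0,-0.5],[1.84,2.83,0,0,0,-0.5],[1.84,2.83,0,0,0,-0.4],[1.84,2.83,0,0,0,0]]], "gripper": -0.14}}

```text
t: 1.1
tool_pos: [0.4172, -0.2258, 0.198]
orientation: [-3.119, -0.373, 0.001]
force: [0.3, 0.1, -0.0]
opening: 0.0399
gripper_force: 0.0
```

Emit:
{"name": "arm_command", "arguments": {"deltas": [[[1.84,2.83,0,0,0,0],[1.84,2.83,0,0,0,0],[1.84,2.83,0,0,0,0],[1.84,2.83,0,0,0,0],[1.84,2.83,0,0,0,0],[1.84,2.83,0,0,0,0],[0,0,0,0,0,0],[0,0,0,0,0,0],[0,0,0,0,0,0]]]}}

```text
t: 1.85
tool_pos: [0.5267, -0.0578, 0.1978]
orientation: [3.119, 0.375, -0.002]
force: [-0.6, -0.3, -0.5]
opening: 0.0403
gripper_force: 0.0
```

Emit:
{"name": "arm_command", "arguments": {"deltas": [[[0,0,-2.5,0,0,0],[0,0,-2.5,0,0,0],[0,0,-2.5,0,0,0],[0,0,-1.5,0,0,0],[0,0,-1,0,0,0],[0,0,-0.85,0,0,0],[0,0,0,0,0,0],[0,0,0,0,0,0]]]}}

```text
t: 2.52
tool_pos: [0.5273, -0.0582, 0.0904]
orientation: [3.119, 0.373, 0.001]
force: [0.7, 0.7, -0.5]
opening: 0.0404
gripper_force: 0.0
```

Emit:
{"name": "arm_command", "arguments": {"deltas": [[[0,0,0,0,0,0],[0,0,0,0,0,0],[0,0,0,0,0,0],[0,0,0,0,0,0],[0,0,0,0,0,0],[0,0,0,0,0,0]]], "gripper": -1, "squeeze": 15}}

```text
t: 3.02
tool_pos: [0.5273, -0.0577, 0.09]
orientation: [3.119, 0.374, 0.0]
force: [0.0, 0.9, 0.3]
opening: 0.005
gripper_force: 0.0
```

```bash
python3 - <<'E'
from h import *
print(monitor.read_state()['opening'])
t=eyes.read_camera('top');s=eyes.read_camera('side')
r=lambda im,x,y,w,h,k:cv2.resize(im[y:y+h,x:x+w],None,fx=k,fy=k,interpolation=cv2.INTER_CUBIC)
cv2.imwrite('pics/g.png',np.hstack([r(t,280,90,133,180,3),r(s,230,90,133,180,3)]))
print(proj('side',[[.5273,-.0577,.09]]),proj('top',[[.5273,-.0577,.09]]))
E
```

```text
0.004956326456166101
[[297.80439965 189.88992787]] [[347.41520656 168.86551807]]
```

View pics/g.png

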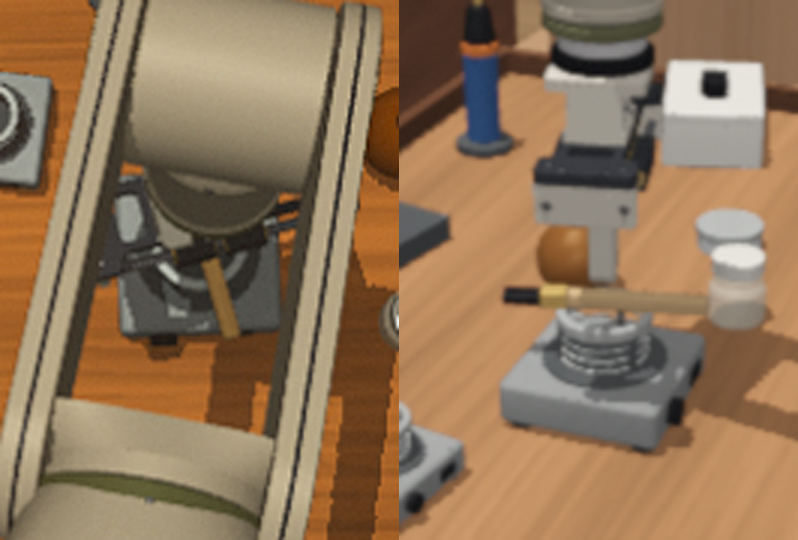

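The fingers shut to 5 mm without gripping. In the side crop the finger ends at about (600,278), just above the handle at (600,295), and the brush has not moved. I'll open the gripper and look closer.

Emit:
{"name": "arm_command", "arguments": {"deltas": [[[0,0,0,0,0,0],[0,0,0,0,0,0],[0,0,0,0,0,0],[0,0,0,0,0,0],[0,0,0,0,0,0],[0,0,0,0,0,0]]], "gripper": -0.14}}

```text
t: 3.62
tool_pos: [0.5272, -0.0577, 0.0898]
orientation: [-3.119, -0.374, 0.0]
force: [-0.8, -0.4, -0.4]
opening: 0.0362
gripper_force: 0.0
```

```bash
python3 - <<'E'
from h import *
st=monitor.read_state();print(st['opening'],st['tool_pos'],st['gripper_force'])
s=eyes.read_camera('side')
cv2.imwrite('pics/g2.png',cv2.resize(s[130:220,250:350],None,fx=6,fy=6,interpolation=cv2.INTER_CUBIC))
R=cv2.Rodrigues(st['orientation'])[0];print(R)
for d in(-.02,-.0375,.02,.0375,0):
  P=st['tool_pos']+R[:,1]*d; print(d,(proj('side',[P])-[250,130])*6)
E
```

```text
0.03619565553221591 [ 0.52722481 -0.05766519  0.08982109] 0.0
[[ 9.71676114e-01  2.36316588e-01 -1.40174338e-05]
 [ 2.36316588e-01 -9.71676114e-01  8.52588602e-06]
 [-1.16055973e-05 -1.15969519e-05 -1.00000000e+00]]
-0.02 [[279.48162402 384.41748093]]
-0.0375 [[272.7295195  406.58310081]]
0.02 [[294.24120672 335.96733391]]
0.0375 [[300.42025804 315.68473307]]
0 [[286.97521976 359.81845355]]
```

View pics/g2.png

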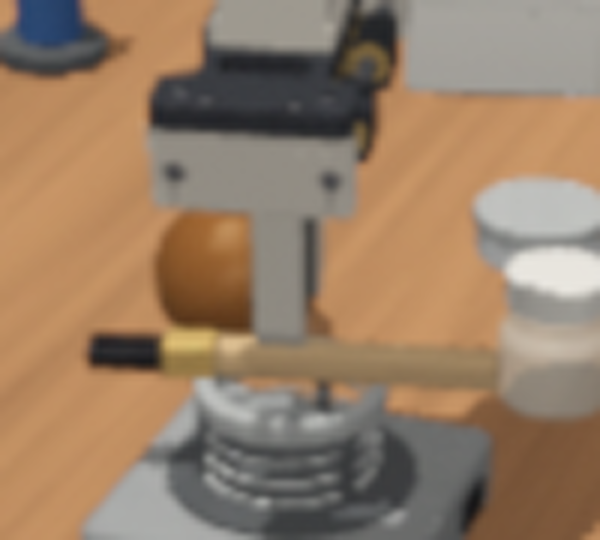

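In the side crop both fingertips are clearly above the handle: the near finger ends at row 338 (expected about 385–405) and the far one at row 300 (expected about 335). So the real tips sit 15–20 mm higher than the reported TCP. I'll go down carefully while watching the force.

Emit:
{"name": "arm_command", "arguments": {"deltas": [[[0,0,-0.5,0,0,0],[0,0,-0.5,0,0,0],[0,0,-0.3,0,0,0],[0,0,0,0,0,0],[0,0,0,0,0,0]]]}}

```text
t: 4.08
tool_pos: [0.5268, -0.0576, 0.0763]
orientation: [-3.119, -0.374, 0.002]
force: [0.5, -0.2, 0.5]
opening: 0.0401
gripper_force: 0.0
```

```bash
python3 - <<'E'
from h import *
st=monitor.read_state();print(st['opening'],st['tool_pos'],st['force'])
s=eyes.read_camera('side')
cv2.imwrite('pics/g3.png',cv2.resize(s[130:220,250:350],None,fx=6,fy=6,interpolation=cv2.INTER_CUBIC))
E
```

```text
0.040056951821171125 [ 0.5267955  -0.05757468  0.07625615] [ 0.48102429 -0.18483359  0.4898201 ]
```

View pics/g3.png

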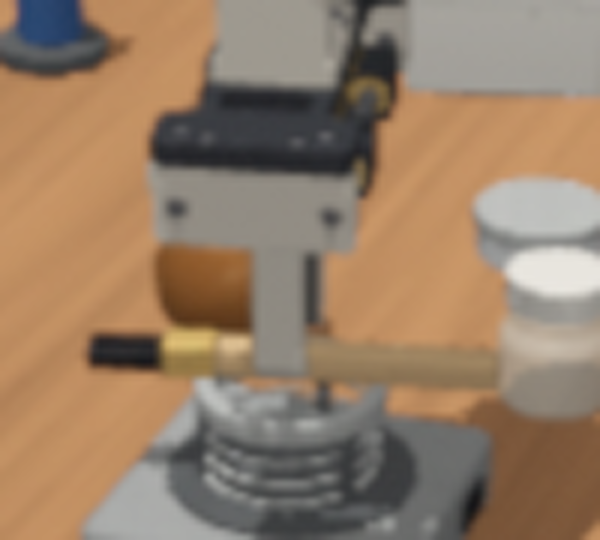

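The finger now covers part of the handle: its end is at row 375, and the handle spans about 340–380. It needs to go slightly lower still.

Emit:
{"name": "arm_command", "arguments": {"deltas": [[[0,0,-0.3,0,0,0],[0,0,-0.3,0,0,0],[0,0,0,0,0,0],[0,0,0,0,0,0]]]}}

```text
t: 4.47
tool_pos: [0.527, -0.0576, 0.0705]
orientation: [-3.119, -0.374, 0.001]
force: [-0.7, 0.5, -0.3]
opening: 0.0399
gripper_force: 0.0
```

Emit:
{"name": "arm_command", "arguments": {"deltas": [[[0,0,0,0,0,0],[0,0,0,0,0,0],[0,0,0,0,0,0],[0,0,0,0,0,0],[0,0,0,0,0,0],[0,0,0,0,0,0]]], "gripper": -1, "squeeze": 15}}

```text
t: 4.97
tool_pos: [0.5273, -0.0577, 0.0709]
orientation: [3.119, 0.374, 0.0]
force: [0.2, -0.6, 1.0]
opening: 0.0137
gripper_force: 15.0
```

Emit:
{"name": "arm_command", "arguments": {"deltas": [[[0,0,1,0,0,0],[0,0,1.5,0,0,0],[0,0,2,0,0,0],[0,0,1.5,0,0,0],[0,0,0,0,0,0]]]}}

```text
t: 5.38
tool_pos: [0.5298, -0.0582, 0.1354]
orientation: [3.117, 0.374, 0.01]
force: [1.1, -0.4, 0.1]
opening: 0.0137
gripper_force: 15.0
```

Emit:
{"name": "arm_command", "arguments": {"deltas": [[[-0.35,2.83,0,0,0,0],[-0.35,2.83,0,0,0,0],[-0.35,2.83,0,0,0,0],[-0.35,2.83,0,0,0,0],[-0.35,2.83,0,0,0,0],[-0.35,2.83,0,0,0,0],[-0.35,2.83,0,0,0,0],[-0.35,2.83,0,0,0,0],[-0.35,2.83,0,0,0,0.4],[-0.35,2.83,0,0,0,0.4],[-0.35,2.83,0,0,0,0.4],[-0.35,2.83,0,0,0,0.4]]]}}

```text
t: 6.38
tool_pos: [0.4845, 0.2832, 0.1302]
orientation: [3.113, 0.418, -0.001]
force: [0.3, -0.4, -0.7]
opening: 0.0136
gripper_force: 15.0
```

```bash
python3 - <<'E'
from h import *
eyes.read_camera('side')
st=monitor.read_state();print(st['opening'],st['tool_pos'],st['force'],st['gripper_force'])
s=eyes.read_camera('side');t=eyes.read_camera('top')
r=lambda im,x,y,w,h,k:cv2.resize(im[y:y+h,x:x+w],None,fx=k,fy=k,interpolation=cv2.INTER_CUBIC)
cv2.imwrite('pics/p.png',np.hstack([r(s,150,200,200,200,2.5),r(t,140,120,120,200,2.5)]))
cv2.imwrite('pics/top1.png',t)
E
```

```text
0.013422212827439528 [0.4834777  0.28769709 0.13029129] [-3.3239241   1.67472763 -0.89266188] 14.957837015390396
```

View pics/p.png

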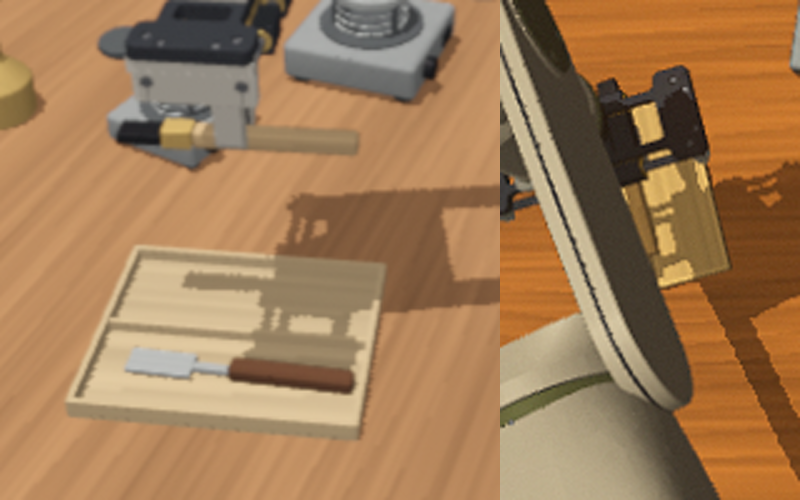

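The side crop shows the brush hanging level in the fingers, from about (117,132) to (358,142), parallel to the tray. The empty compartment is free.

Emit:
{"name": "arm_command", "arguments": {"deltas": [[[0,0,-2,0,0,0],[0,0,-2,0,0,0],[0,0,-2,0,0,0],[0,0,-2,0,0,0],[0,0,-2,0,0,0],[0,0,-1,0,0,0],[0,0,0,0,0,0],[0,0,0,0,0,0]]]}}

```text
t: 7.2
tool_pos: [0.485, 0.2811, 0.0206]
orientation: [3.113, 0.416, -0.002]
force: [1.0, -0.4, 0.0]
opening: 0.0141
gripper_force: 15.0
```

Emit:
{"name": "arm_command", "arguments": {"deltas": [[[0,0,-1,0,0,0],[0,0,-1,0,0,0],[0,0,-0.5,0,0,0],[0,0,-0.2,0,0,0],[0,0,-0.2,0,0,0],[0,0,0,0,0,0],[0,0,0,0,0,0]]]}}

```text
t: 7.78
tool_pos: [0.4853, 0.282, -0.008]
orientation: [-3.114, -0.418, -0.0]
force: [0.6, 0.8, -0.0]
opening: 0.0135
gripper_force: 15.0
```

Emit:
{"name": "arm_command", "arguments": {"deltas": [[[0,0,-0.1,0,0,0],[0,0,-0.1,0,0,0],[0,0,0,0,0,0],[0,0,0,0,0,0]]]}}

```text
t: 8.12
tool_pos: [0.4853, 0.282, -0.01]
orientation: [-3.114, -0.417, -0.0]
force: [0.5, 0.1, -0.9]
opening: 0.0139
gripper_force: 15.0
```

Emit:
{"name": "arm_command", "arguments": {"deltas": [[[0,0,0,0,0,0],[0,0,0,0,0,0],[0,0,0,0,0,0],[0,0,0,0,0,0]]], "gripper": -0.45}}

```text
t: 8.45
tool_pos: [0.4853, 0.2819, -0.0101]
orientation: [-3.114, -0.417, -0.0]
force: [-0.8, 0.6, 0.2]
opening: 0.0253
gripper_force: 0.0
```

Emit:
{"name": "arm_command", "arguments": {"deltas": [[[0,0,1,0,0,0],[0,0,2,0,0,0],[0,0,3,0,0,0],[0,0,4,0,0,0],[0,0,4,0,0,0],[0,0,4,0,0,0],[0,0,2,0,0,0],[0.5,-4,0,0,0,0],[0.5,-4,0,0,0,0],[0.5,-4,0,0,0,0],[0.5,-4,0,0,0,0],[0.5,-4,0,0,0,0]]]}}

```text
t: 9.45
tool_pos: [0.5102, 0.0803, 0.191]
orientation: [3.113, 0.418, 0.002]
force: [0.4, -0.1, 0.1]
opening: 0.0258
gripper_force: 0.0
```

```bash
python3 - <<'E'
from h import *
np.set_printoptions(precision=4,suppress=True)
eyes.read_camera('top')
st=monitor.read_state();print(st['opening'],st['tool_pos'],st['force'],st['q'])
s=eyes.read_camera('side');t=eyes.read_camera('top')
r=lambda im,x,y,w,h,k:cv2.resize(im[y:y+h,x:x+w],None,fx=k,fy=k,interpolation=cv2.INTER_CUBIC)
im=np.zeros((600,800,3),np.uint8)
im[:300,:400]=r(t,150,145,133,100,3)[:300,:400][:, :400] if 0 else cv2.resize(r(t,150,145,133,100,3),(400,300))
im[:300,400:]=r(s,170,285,160,120,2.5)[:300] if 0 else cv2.resize(s[280:400,170:330],(400,300),interpolation=cv2.INTER_CUBIC)
im[300:,:400]=cv2.resize(t[105:205,310:443],(400,300),interpolation=cv2.INTER_CUBIC)
im[300:,400:]=cv2.resize(s[135:235,250:383],(400,300),interpolation=cv2.INTER_CUBIC)
cv2.imwrite('pics/r.png',im);cv2.imwrite('pics/top2.png',t);cv2.imwrite('pics/side2.png',s)
E
```

```text
0.02544338984675321 [0.5111 0.0733 0.1909] [ 1.2867 -5.3984 -0.7059] [ 0.0464 -0.0946  1.7295 -0.0043  1.5054  1.3546]
```

View pics/r.png

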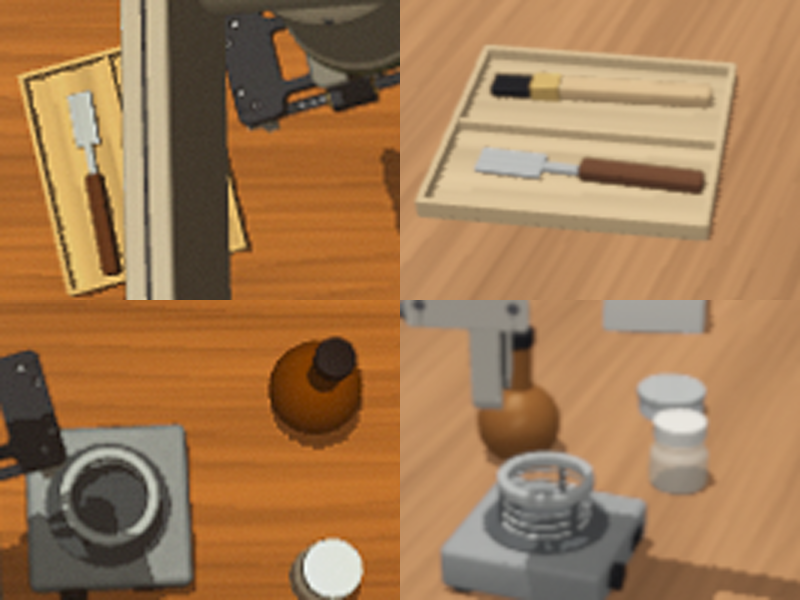

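The brush lies in the empty compartment, with its ends at (492,85) and (712,97) in the upper right panel, clear of the walls. The ring is free: outer ellipse centre at (110,196) in the lower left panel (top view) and (146,178) in the lower right panel (side view). The flask hasn't moved.

```bash
python3 - <<'E'
from h import *
np.set_printoptions(precision=4,suppress=True)
a=plane('side',(170+92/2.5,280+86/2.5),.011);b=plane('side',(170+312/2.5,280+97/2.5),.011)
c=np.array([.4757,.3193]);y=np.radians(15.4);R=np.array([[np.cos(y),np.sin(y)],[-np.sin(y),np.cos(y)]])
print('brush in slot',R@((a+b)[:2]/2-c)+[0,.038],np.linalg.norm(a-b))
print('ring',tri((310+110/3.008-.2,105+196/3-.3),(250+146/3.008-.2,135+178/3-.3)),plane('top',(310+110/3.008-.2,105+196/3-.3),.085))
t=cv2.imread('pics/top2.png');hsv=cv2.cvtColor(t,cv2.COLOR_BGR2HSV)
# stopper: dark pixels near (421,125)
m=np.zeros(t.shape[:2],np.uint8);m[112:140,408:436]=(hsv[112:140,408:436,2]<60)
n,l,s,ce=cv2.connectedComponentsWithStats(m);i=1+s[1:,4].argmax();print('stopper',s[i],ce[i],plane('top',ce[i],.12))
m=np.zeros(t.shape[:2],np.uint8);sub=t[100:160,385:445].astype(int);m[100:160,385:445]=sub[...,2]<125
n,l,s,ce=cv2.connectedComponentsWithStats(m);i=1+s[1:,4].argmax();print('flask',s[i],ce[i])
x,yy,w,h,_=s[i];print('ball from bbox left/bottom',plane('top',(x+w/2,yy+h-w/2),.0335))
E
```

```text
brush in slot [-0.0034  0.0023] 0.15963877291178835
ring (array([ 0.5258, -0.0557,  0.0804]), np.float64(0.001138314394436849)) [ 0.5255 -0.0554  0.085 ]
stopper [413 118  15  17 172] [420.1453 125.3314] [ 0.6189 -0.2231  0.12  ]
flask [399 117  31  37 852] [415.142  135.4272]
ball from bbox left/bottom [ 0.6102 -0.2249  0.0335]
```

Emit:
{"name": "arm_command", "arguments": {"deltas": [[[0.9,-2.48,0,0,0,0],[0.9,-2.48,0,0,0,0],[0.9,-2.48,0,0,0,0],[0.9,-2.48,0,0,0,0],[0.9,-2.48,0,0,0,0],[0.9,-2.48,0,0,0,0],[0.9,-2.48,0,0,0,0],[0.9,-2.48,0,0,0,0],[0.9,-2.48,0,0,0,0],[0.9,-2.48,0,0,0,0],[0.9,-2.48,0,0,0,0],[0.9,-2.48,0,0,0,0]]], "gripper": 0.3}}

```text
t: 10.6
tool_pos: [0.6193, -0.215, 0.1903]
orientation: [-3.113, -0.42, -0.001]
force: [-0.3, 0.4, 0.1]
opening: 0.0605
gripper_force: 0.0
```

Emit:
{"name": "arm_command", "arguments": {"deltas": [[[0,0,0,0,0,0],[0,0,0,0,0,0],[0,0,0,0,0,0],[0,0,0,0,0,0]]]}}

```text
t: 10.93
tool_pos: [0.6184, -0.2139, 0.1901]
orientation: [-3.113, -0.42, -0.0]
force: [-0.2, 1.1, 0.1]
opening: 0.0601
gripper_force: 0.0
```

Emit:
{"name": "arm_command", "arguments": {"deltas": [[[0.2,-1.05,0,0,0,0],[0,0,-2,0,0,0],[0,0,-3,0,0,0],[0,0,-3,0,0,0],[0,0,-2,0,0,0],[0,0,-1.5,0,0,0],[0,0,-1,0,0,0],[0,0,-0.4,0,0,0],[0,0,0,0,0,0],[0,0,0,0,0,0]]]}}

```text
t: 11.77
tool_pos: [0.6209, -0.2264, 0.062]
orientation: [3.113, 0.418, 0.002]
force: [-0.1, 0.2, 0.8]
opening: 0.0605
gripper_force: 0.0
```

```bash
python3 - <<'E'
from h import *
st=monitor.read_state();print(st['opening'],st['tool_pos'],st['force'])
s=eyes.read_camera('side')
cv2.imwrite('pics/f.png',cv2.resize(s[90:215,240:390],None,fx=4,fy=4,interpolation=cv2.INTER_CUBIC))
E
```

```text
0.06048324656718475 [ 0.62092954 -0.2264291   0.06202324] [-0.07368528  0.24206659  0.76241847]
```

View pics/f.png

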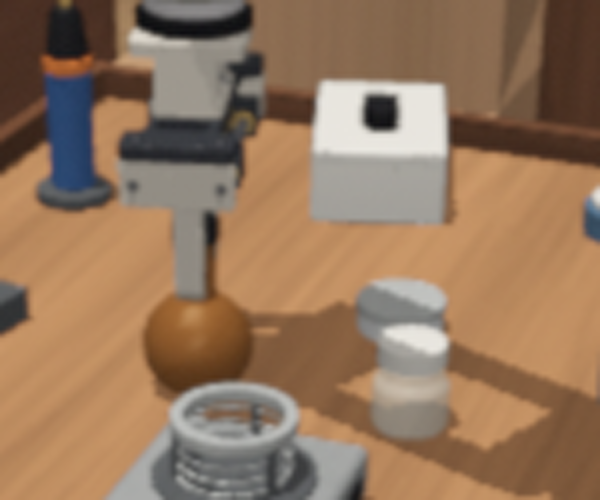

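The side crop shows the near finger's end at (192,297), beside the neck just above the ball, whose centre is (198,342). The alignment matches the neck, so I'll close.

Emit:
{"name": "arm_command", "arguments": {"deltas": [[[0,0,0,0,0,0],[0,0,0,0,0,0],[0,0,0,0,0,0],[0,0,0,0,0,0],[0,0,0,0,0,0],[0,0,0,0,0,0],[0,0,0,0,0,0],[0,0,0,0,0,0]]], "gripper": -1, "squeeze": 40}}

```text
t: 12.48
tool_pos: [0.6204, -0.2262, 0.0611]
orientation: [3.114, 0.417, 0.001]
force: [-0.4, 1.5, 1.6]
opening: 0.0312
gripper_force: 40.0
```

Emit:
{"name": "arm_command", "arguments": {"deltas": [[[0,0,0.5,0,0,0],[0,0,1,0,0,0],[0,0,2,0,0,0],[0,0,3,0,0,0],[0,0,3,0,0,0],[0,0,2,0,0,0],[0,0,0.5,0,0,0],[0,0,0,0,0,0],[0,0,0,0,0,0]]]}}

```text
t: 13.23
tool_pos: [0.6198, -0.226, 0.1798]
orientation: [-3.113, -0.417, 0.001]
force: [-0.5, 0.0, -3.1]
opening: 0.0314
gripper_force: 40.0
```

Emit:
{"name": "arm_command", "arguments": {"deltas": [[[-0.5,0.9,0,0,0,0],[-1,1.8,0,0,0,0],[-1.2,2.2,0,0,0,0],[-1.5,2.7,0,0,0,0],[-1.5,2.7,0,0,0,0],[-1.5,2.7,0,0,0,0],[-1.2,2.2,0,0,0,0],[-0.6,1.1,0,0,0,0],[-0.4,0.7,0,0,0,0],[0,0,0,0,0,0],[0,0,0,0,0,0],[0,0,0,0,0,0]]]}}

```text
t: 14.23
tool_pos: [0.5265, -0.0571, 0.1806]
orientation: [3.114, 0.416, -0.0]
force: [-0.4, -0.4, -2.6]
opening: 0.0311
gripper_force: 40.0
```

```bash
python3 - <<'E'
from h import *
st=monitor.read_state();print(st['opening'],st['tool_pos'],st['force'])
s=eyes.read_camera('side')
p=proj('side',[[.5256,-.0555,.118+.0335]])[0];print((p-[240,90])*4)
cv2.imwrite('pics/k.png',cv2.resize(s[90:230,230:380],None,fx=4,fy=4,interpolation=cv2.INTER_CUBIC))
# amber mask: ball centroid, compare with ring centre column at side
hsv=cv2.cvtColor(s,cv2.COLOR_BGR2HSV).astype(int)
m=np.zeros(s.shape[:2],np.uint8);S=hsv[90:240,260:340];m[90:240,260:340]=(S[...,1]>185)&(S[...,2]<175)
m=cv2.morphologyEx(m,cv2.MORPH_OPEN,np.ones((9,9)))
n,l,st2,ce=cv2.connectedComponentsWithStats(m);print(st2[1:],ce[1:],p)
E
```

```text
0.031120238025957626 [ 0.52654434 -0.05705999  0.18056705] [-0.36590033 -0.35413682 -2.60957785]
[231.98742201 306.05244862]
[] [] [297.9968555  166.51311215]
```

View pics/k.png

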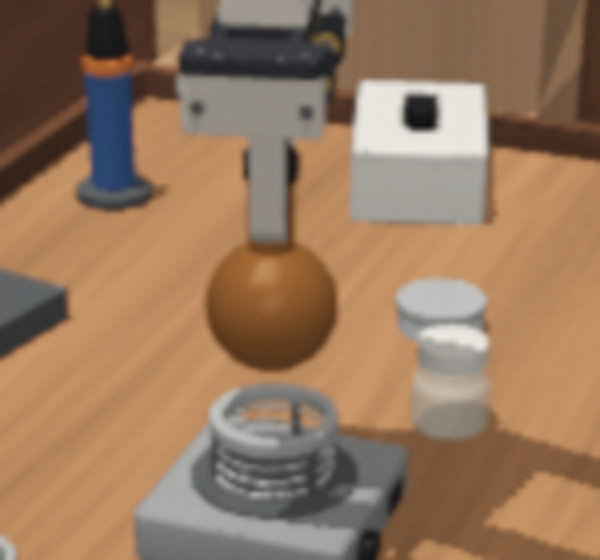

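The side crop shows the ball centred at (272,304), right where predicted (272,306), above the ring centred at (273,418). The flask is upright. I'll lower it.

Emit:
{"name": "arm_command", "arguments": {"deltas": [[[-0.1,0.15,-1,0,0,0],[0,0,-1.2,0,0,0],[0,0,-1,0,0,0],[0,0,-0.6,0,0,0],[0,0,-0.2,0,0,0],[0,0,-0.2,0,0,0],[0,0,-0.2,0,0,0],[0,0,0,0,0,0],[0,0,0,0,0,0]]]}}

```text
t: 15.03
tool_pos: [0.5255, -0.0547, 0.1373]
orientation: [3.113, 0.417, 0.001]
force: [0.2, -0.3, -2.0]
opening: 0.0311
gripper_force: 40.0
```

Emit:
{"name": "arm_command", "arguments": {"deltas": [[[0,0,-0.2,0,0,0],[0,0,-0.2,0,0,0],[0,0,-0.1,0,0,0],[0,0,0,0,0,0],[0,0,0,0,0,0]]], "squeeze": 50}}

```text
t: 15.45
tool_pos: [0.5256, -0.055, 0.1323]
orientation: [3.113, 0.417, 0.001]
force: [-0.6, -2.2, 2.5]
opening: 0.0311
gripper_force: 50.0
```

Emit:
{"name": "arm_command", "arguments": {"deltas": [[[0,-0.1,-0.2,0,0,0],[0,0,-0.2,0,0,0],[0,0,-0.2,0,0,0],[0,0,-0.2,0,0,0],[0,0,0,0,0,0],[0,0,0,0,0,0]]]}}

```text
t: 15.95
tool_pos: [0.5255, -0.0555, 0.1241]
orientation: [-3.114, -0.418, -0.001]
force: [-1.3, 1.4, 7.5]
opening: 0.0309
gripper_force: 50.0
```

Emit:
{"name": "arm_command", "arguments": {"deltas": [[[0,0,-0.1,0,0,0],[0,0,-0.1,0,0,0],[0,0,-0.1,0,0,0],[0,0,0,0,0,0],[0,0,0,0,0,0],[0,0,0,0,0,0]]]}}

```text
t: 16.45
tool_pos: [0.5257, -0.0555, 0.1215]
orientation: [-3.114, -0.417, -0.002]
force: [-1.5, 1.4, 7.9]
opening: 0.0305
gripper_force: 50.0
```

Emit:
{"name": "arm_command", "arguments": {"deltas": [[[0,0,-0.1,0,0,0],[0,0,-0.1,0,0,0],[0,0,0,0,0,0],[0,0,0,0,0,0],[0,0,0,0,0,0]]]}}

```text
t: 16.87
tool_pos: [0.5263, -0.0555, 0.1207]
orientation: [3.113, 0.418, 0.004]
force: [-3.6, 2.0, 13.8]
opening: 0.031
gripper_force: 50.0
```

Emit:
{"name": "arm_command", "arguments": {"deltas": [[[0,0,0,0,0,0],[0,0,0,0,0,0],[0,0,0,0,0,0],[0,0,0,0,0,0],[0,0,0,0,0,0],[0,0,0,0,0,0]]]}}

```text
t: 17.37
tool_pos: [0.5264, -0.0555, 0.1208]
orientation: [3.113, 0.418, 0.004]
force: [-3.8, 1.8, 15.0]
opening: 0.0305
gripper_force: 50.0
```

```bash
python3 - <<'E'
from h import *
s=eyes.read_camera('side');st=monitor.read_state();print(st['t'],st['tool_pos'],st['force'],st['gripper_force'])
S=s[150:215,265:335].astype(int);m=((S[...,2]-S[...,0]>50)&(S[...,2]<150)).astype(np.uint8)
m=cv2.morphologyEx(m,cv2.MORPH_OPEN,np.ones((5,5)))
n,l,a,c=cv2.connectedComponentsWithStats(m);i=1+a[1:,4].argmax();print(a[i]+[265,150,0,0,0])
print(proj('side',[[.5256,-.0555,.061+.0335]]))
# ring down?
print(proj('side',[[.5256,-.0555,.071],[.5256,-.0555,.085]]))
E
```

```text
17.4167 [ 0.52636931 -0.05548999  0.12074897] [-4.19381305  1.55607274 14.21665684] 50.00362694263458
[283 181  31  23 484]
[[298.12072259 188.72836592]]
[[298.17025176 197.56544759]
 [298.14085069 192.32278831]]
```

```bash
python3 -c "
from plant import ticket
print(ticket.close_job())"
```

```text
the job is handed in; nothing more can be done
None
```

The job is handed in at about 17 s, with no verdict shown: the brush lies released in the empty compartment (about 3 mm off centre by camera), and the flask is seated upright and held down at about 14 N, which I read from the force as the ring at its stop.

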